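# Load the filter carriage and hold the sprung chamber lid at the vent mark

### The job

With the lid of the test chamber still shut, slide the filter carriage along its track and through the slot in the chamber's side until it is fully home. Then lift the sprung lid until it lies level with the angle marker arm beside it, so that lid and arm stand at the same angle, and finish holding it still there: do not let go, the spring would shut it. Leave the marker arm as it is set and do not disturb the other things on the bench.

Things in the scene. Friction and masses are not known exactly. Their poses are not given: they have to be found in the camera images.
- chamber: Fixed grey open box 180 (x) x 220 (y) x 100 mm high with an aluminium lid. Origin: centre of its underside. x away from the robot (turned up to 0.25 rad), y left, z up. Left wall (y = 110 mm): slot x -60 to 40, z 8 to 60 mm; a track with 18 mm high rails, 120 mm wide about x = -10, runs from it to y = 370 mm. Right side: thin arc bar, radius 188 mm about the hinge, y = -136, up to z = 280 mm.
- carriage (a joint): Travel in m of the filter carriage along its track, towards the chamber's own -y: 0 fully out, 0.13 fully home at its stop; starts 0 to 0.045. It stays where it is left; drag about 1.5 N plus 8 N per m/s.
- post (a point): Point on the carriage's upright black post, 50 mm above the bench; post 18 mm in diameter, from 20 to 72 mm above the bench. In the chamber's frame: x = -10 mm, y = 320 mm minus the travel; home, it stands 80 mm outside the wall. The 84 mm wide carriage plate reaches 20 mm behind the post and 180 mm ahead, with a 60 mm wide round filter holder 130 mm ahead.
- lid (a joint): Opening angle of the lid in rad: 0 shut, grows as its far edge rises, stop at 1.4. A spring and the lid's weight shut it: about 3 N upward at the grip starts it, about 5 N at 0.75 rad.
- lid_hinge (a point): Middle of the lid's hinge axis, which runs along the chamber's y on the side towards the robot, at x = -94 mm, z = 104 mm in the chamber's frame. Its axes turn with the lid: x along the lid away from the hinge, z out of its top, y along the hinge.
- grip (a point): Grip point of the upright black fin on the lid's top near its far edge, 165 mm from the hinge along the lid, 15 mm to the left of the lid's middle and 30 mm above its top face (34 mm above the hinge axis). The fin is 14 mm thick (along y), 34 mm long (along x) and stands 46 mm above the 8 mm thick lid. Axes turn with the lid.
- lid_corner (a point): Far right corner of the lid, at mid thickness, 188 mm from the hinge. Axes turn with the lid.
- marker (a joint): Angle in rad at which the marker arm is set, 0 level, counted as the lid's angle and about the same hinge axis: the lid is at the mark when both values agree. Starts 0.45 to 0.75. It is stiff but moves if pushed.
- marker_tip (a point): Tip of the marker arm, a dark flat bar 16 mm high and 8 mm thick that starts at the lid's hinge axis and runs 205 mm along the lid's right side (126 mm right of the chamber's middle, 10 mm clear of the lid), with a round clamp on the arc bar. Its x axis points along the arm.
- spare_ring: Loose bystander: white ring 60 mm across, 12 mm high, lying between chamber, track and far edge. Origin: underside.
- fitting: Loose bystander: brass fitting 26 mm across, 30 mm high, on the robot's side of the track. Origin: underside.
- wrench: Loose bystander: steel wrench 160 mm long, lying beyond the chamber.
- canister: Loose bystander: aluminium canister 64 mm across, 150 mm high, to the right of the chamber. Origin: underside.
- amber_bottle: Loose bystander: amber bottle 44 mm across, 90 mm high, towards the far edge. Origin: underside.
- screwdriver: Loose bystander: screwdriver lying at the far right.
- mouse: Loose bystander: black computer mouse on its blue mat at the left. Origin: underside.

How it is judged:
By the outcome, as a careful person would: the job done as asked, in the order asked, and still so for the second after the job is handed in, while the arm keeps its last pose, push and grip.
It also fails if it takes over 51 s, if anything falls off the work surface, if the arm or the gripper's body presses on something with over 40 N, if the wrist force passes 120 N, or if a joint passes its speed limit or range.

### The arm

A 6-joint arm with a two-finger parallel gripper is mounted at the origin on the work surface. World frame = base frame: x ahead of the robot, y to its left, z up, the work surface at z = 0. Lengths are in m, angles in rad, forces in N, time in s.
With the tool pointing down it reaches from about 0.3 to 0.775 m from the base axis. Payload 14.6 kg.
Tool frame: the origin (TCP) lies at the very end of the fingers, on their centre line; the grasp point (between the pads) lies 19 mm behind it; z points along the fingers, y is the line along which they close (so a half turn about z gives the same grasp; the last joint's range is limited). The gripper opens to 94 mm and grips with 3 to 60 N. Pads are 16 mm wide; open, the fingers measure 119 mm over their backs; the gripper's body (75 mm by 177 mm) begins 78 mm behind the grasp point.
Start: joints at [1.258, 0.3, 1.521, -0, 1.321, -0.067], TCP at [0.134, 0.533, 0.205] pointing down, gripper open.
Joint ranges: [-3.03, 3.03], [-0.79, 2.21], [0.23, 2.52], [-1.04, 4.18], [0, 3.07], [-2.55, 2.55]. Speed limits (rad/s): [2.22, 2.22, 2.57, 3.14, 3.14, 3.14].

### API

Orientations are given as [roll, pitch, yaw] about the fixed x, y, z axes, in that order (R = Rz(yaw) Ry(pitch) Rx(roll)).
In Python, from station import status, vision, order, silhouettes gives the robot as it stands. The module is installed in compiled form; this text tells all that it offers.
- The arm moves only by the shell command python3 -m pendant 'ROWS' [FORCE]. ROWS is JSON, one flat list of numbers, 7 for each row, row after row: the shift along the tool's x, y, z in units of 500 mm (1.0 is 500 mm), then the turn, a rotation vector about the tool's x, y, z in units of 90 degrees (1.0 is 90 degrees), then the opening, from -1 (shut) to 1 (fully open). A call has 1 to 12 rows; each row is the pose to reach, as a shift and turn from the pose commanded when the call began, along the tool's axes at that moment; what a row does not reach only later rows make up. A row lasts 1/10 s, in which the tool goes at most 50 mm and 8.59 degrees, less where a joint would pass 70% of its speed; a pose out of reach is approached as far as the arm can. A call with a number of a shift or a turn outside -1 to 1 is refused whole. A call with a gripper value outside its range is refused whole. The fingers move at their own pace and stop on an object; FORCE is the grip in N (left out, the last holds). Time passes only in rows, so rows that repeat a pose let the fingers close. It gives the time, the measured TCP pose, the force, the opening and the grip force at its end, in the units of the state.
- status.get_obs(): the state, without advancing time (a new reading comes with each control period).
- vision.camera(name): name is "side" or "top" or "wrist"; returns a dict with "pixels" (480x640x3 uint8, red, green, blue), "K" (3x3 intrinsics, pixels), "k1" (the pictures are not rectified: a ray, as slopes to the right and down, at radius r is drawn at 1 + k1 r^2 times it, then the intrinsics apply), "R" (3x3) and "t" (3): a world point X has camera coordinates R X + t. Camera axes: x right, y down, z forward; pixel columns grow to the right and rows downward; lengths in m; the calibration is good to about 2 mm. A picture is of the moment at which its call begins. There is no depth.
- order.hand_in(): hands the job in; it is judged then, once.
Trained networks look in a picture, given as the dict that the camera call returned (one of the last four; its "shot" number tells which), for a name from the list of things; names that differ only in an ending like _2 or _b are one class to them, and where a whole thing is asked for, a point or a joint stands for the part that bears it (a point fixed in the world has none). Each returns a list of dicts, best first, with "score" (0 to 1); they miss things now and then, are a little off and sometimes report something else, mostly with a low value. They report only what shows in the picture. A call takes as long as a camera call.
- silhouettes(target, picture): "region" (480x640 bool, what is visible of it) and "extent" ([left, top, right, bottom] in pixels, round what is visible of it).
The state is a dict: "time_s": time; "qpos": joint angles; "joint_vel": joint speeds; "tau": joint torques, N m; "ee_pos": TCP position; "eef_rot": TCP orientation; "force": force on the tool from outside, world axes, zero at the start; "moment": the same for the moment, N m; "grip_width": finger opening in m; "grip_force": force on a finger pad.
Only numpy, scipy, OpenCV 4.12 (cv2) and the standard library are available. Lean on these libraries where they do the work, as an engineer would, in place of code of your own. Each camera call takes 0.05 s, during which the arm holds its last target. There are 200 camera calls.

## Working session

There is one attempt and no reset: what is moved stays moved. The work goes in short steps, Python scripts to look and compute and a shell command to move; the robot and the scene stay as the last step left them, time stands still between calls to the robot, and variables do not carry over. Pictures are saved under pics/ and viewed, at most 10 in all, crops included, and the job is handed in when it is done.

```bash
mkdir -p pics; ls; python3 - <<'E'
from station import status, vision, silhouettes
import cv2,numpy as np
print(status.get_obs())
ims=[]
for n in ["side","top"]:
    p=vision.camera(n); cv2.imwrite(f"pics/{n}0.png",p["pixels"][:,:,::-1])
    print(n,p["K"].tolist(),p["k1"],p["R"].tolist(),p["t"].tolist())
    for t in ["chamber","carriage","lid","marker","post","grip","canister","fitting","spare_ring"]:
        r=silhouettes(t,p)
        print(t,[(round(d["score"],2),d["extent"],int(d["region"].sum())) for d in r[:2]])
E
```

```text
pics
{'time_s': 0.0, 'qpos': array([ 1.25839245e+00,  3.00481778e-01,  1.52160251e+00,  3.14029529e-05,
        1.32069834e+00, -6.66616077e-02]), 'joint_vel': array([-0.00071225,  0.00052437,  0.00074332, -0.00111326,  0.00109502,
        0.00152273]), 'tau': array([ 1.30381170e-03, -5.31818819e+01, -3.52733302e+01,  7.08777085e-02,
        2.43867037e-02, -8.29092664e-05]), 'ee_pos': array([0.13374612, 0.53321061, 0.20487141]), 'eef_rot': array([-3.14040735e+00, -1.09615660e-04,  2.89584253e+00]), 'force': array([ 0.28276485,  0.30261799, -0.36185579]), 'moment': array([-0.00468282,  0.0474546 ,  0.01642537]), 'grip_force': 0.0, 'grip_width': 0.09354405183515493}
side [[511.5914960807875, 0.0, 316.34594991754676], [0.0, 511.5914960807875, 229.14582038510758], [0.0, 0.0, 1.0]] 0.03361875370656944 [[-0.9723067498579245, -0.23255860464086145, -0.02315339258542252], [-0.1281683021202033, 0.6134437343250522, -0.7792686771255207], [0.19542893980253662, -0.7547206637060033, -0.6262621250425627]] [0.5619683881187483, 0.15877179776870165, 1.3101591597310305]
chamber [(0.98, [295.7, 128.7, 3
[... 896 characters left out ...]
[0.018017967687018435, 0.5783367869704928, 1.3548190374366893]
chamber [(0.78, [225.2, 234.2, 455.1, 323.5], 13934)]
carriage [(0.85, [253.1, 257.2, 330.4, 296.1], 2665), (0.62, [329.3, 232.2, 429.8, 325.3], 8167)]
lid [(0.76, [332.5, 235.6, 429.3, 322.6], 8023)]
marker [(0.8, [430.7, 242.1, 448.0, 323.3], 559), (0.54, [366.3, 213.4, 427.2, 232.2], 509)]
post [(0.98, [256.0, 261.1, 334.5, 296.1], 2672), (0.2, [333.5, 235.5, 432.6, 327.2], 8101)]
grip [(0.92, [332.8, 235.8, 433.3, 323.5], 8130), (0.4, [251.8, 162.5, 272.9, 188.5], 320)]
canister [(0.89, [470.0, 264.0, 502.1, 287.5], 749)]
fitting [(0.55, [292.5, 322.7, 302.8, 332.8], 78)]
spare_ring [(0.55, [283.3, 212.2, 310.7, 234.2], 285)]
```

```bash
python3 - <<'E'
import cv2
a=cv2.imread("pics/top0.png")[180:360,200:520];b=cv2.imread("pics/side0.png")[120:355,270:440]
cv2.imwrite("pics/topc.png",cv2.resize(a,None,fx=2.5,fy=2.5,interpolation=2));cv2.imwrite("pics/sidec.png",cv2.resize(b,None,fx=2.5,fy=2.5,interpolation=2))
E
```

```text
(no output)
```

View pics/topc.png

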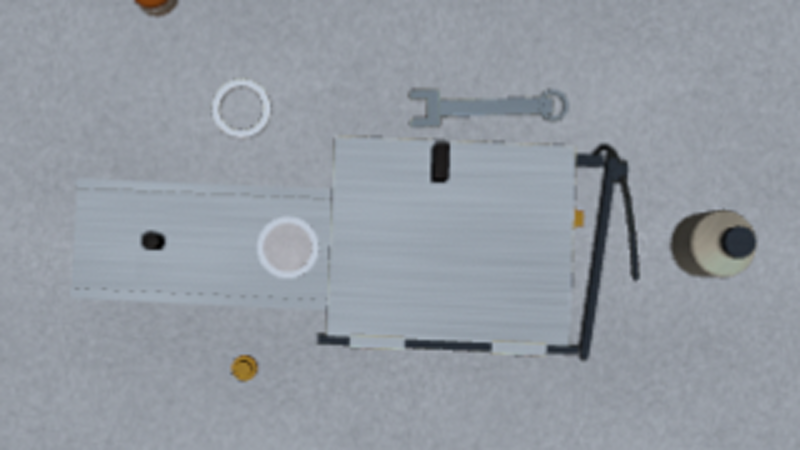

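View pics/sidec.png

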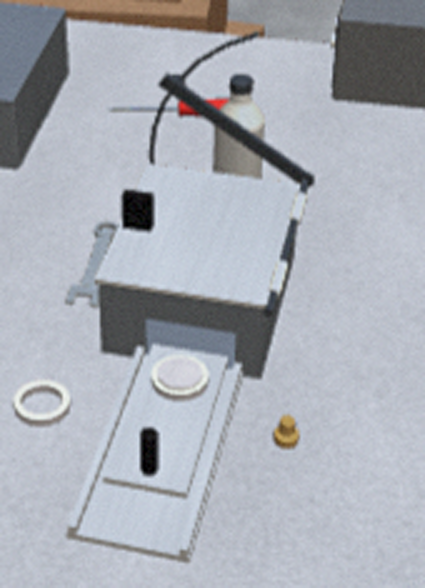

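The top picture shows the shut lid (crop corners 334,136 and 576,145), the fin at (440,162), the post at (153,240), the marker bar from (584,355) to (608,157), and no clutter on the track. The side picture shows the post at (149,430–473), the marker from (312,180) to (165,80), and the lid's left edge from (100,281) to (271,304).

```bash
cat > h.py <<'E'
import numpy as np
from scipy.optimize import least_squares
from scipy.spatial.transform import Rotation as Rot
def proj(c,X):
    Y=np.atleast_2d(X)@np.array(c["R"]).T+c["t"]; s=Y[:,:2]/Y[:,2:]
    s=s*(1+c["k1"]*(s**2).sum(1,keepdims=True)); K=np.array(c["K"])
    return s*[K[0,0],K[1,1]]+K[:2,2]
def W(p,X):
    c,s=np.cos(p[2]),np.sin(p[2]); X=np.atleast_2d(X)
    return np.c_[p[0]+c*X[:,0]-s*X[:,1],p[1]+s*X[:,0]+c*X[:,1],X[:,2]]
def lidpt(a,x,y,z): # hinge-frame point to chamber frame
    return [-.094+x*np.cos(a)-z*np.sin(a),y,.104+x*np.sin(a)+z*np.cos(a)]
E
cat > fit.py <<'E'
from h import *
from station import vision
S,T=vision.camera("side"),vision.camera("top")
def pts(q):
    tr,m=q[3],q[4]
    t=[[.094,.112,.108],[.094,-.112,.108],[-.07,.37,.018],[.05,.37,.018],lidpt(0,.165,.015,.05),[-.01,.32-tr,.072],lidpt(m,.205,-.126,.008),lidpt(m,0,-.126,0)]
    s=[[.094,.112,.108],[-.094,.112,.108],[.094,-.112,.108],[.05,.37,.018],[-.07,.37,.018],[-.01,.32-tr,.072],[-.01,.32-tr,.02],lidpt(m,.205,-.126,0),lidpt(m,0,-.126,0)]
    return t,s
tu=np.array([[334,136],[576,145],[73,293],[75,185],[440,161],[153,240],[609,155],[584,352]])/2.5+[200,180]
su=np.array([[100,279],[271,302],[147,166],[70,535],[187,557],[149,430],[149,473],[164,81],[310,180]])/2.5+[270,120]
def f(q):
    t,s=pts(q); return np.r_[(proj(T,W(q,t))-tu).ravel(),(proj(S,W(q,s))-su).ravel()]
r=least_squares(f,[.45,0,0,.02,.6],loss="soft_l1")
print(r.x.round(4)); print(f(r.x).reshape(-1,2).round(1).tolist())
np.save("q.npy",r.x); q=r.x
print("post",W(q,[-.01,.32-q[3],.05]),"grip",W(q,lidpt(0,.165,.015,.034)),"grip at mark",W(q,lidpt(q[4],.165,.015,.034)))
E
python3 fit.py
```

```text
[ 0.4962 -0.1018 -0.0392  0.0361  0.5411]
[[-0.4, -0.4], [-0.5, 0.6], [-2.6, 1.1], [-0.6, -3.9], [0.0, -0.1], [-2.1, -0.5], [0.7, 0.2], [-1.2, -0.6], [-1.3, -1.6], [0.7, 0.4], [1.2, -2.3], [-0.9, -4.7], [1.9, -3.3], [1.1, 0.1], [1.2, -2.2], [-0.5, -0.0], [-0.3, -0.8]]
post [[0.49736766 0.18223098 0.05      ]] grip [[ 0.56777854 -0.08959632  0.138     ]] grip at mark [[ 0.52672129 -0.08798753  0.2181359 ]]
```

```bash
sed -i 's/    t,s=pts(q); return .*/    t,s=pts(q); w=np.ones(17); w[[2,3,5,11,12]]=0\n    return (w[:,None]*np.r_[proj(T,W(q,t))-tu,proj(S,W(q,s))-su]).ravel()/' fit.py; python3 fit.py
python3 - <<'E'
from station import vision
import cv2
p=vision.camera("wrist"); cv2.imwrite("pics/w0.png",p["pixels"][:,:,::-1])
E
```

```text
[ 0.4963 -0.1018 -0.0408  0.031   0.5402]
[[-0.3, -0.6], [-0.5, 0.6], [-0.0, 0.0], [-0.0, -0.0], [0.1, -0.1], [-0.0, -0.0], [0.7, 0.2], [-1.2, -0.5], [-1.3, -1.6], [0.6, 0.4], [1.2, -2.3], [-0.0, -0.0], [0.0, -0.0], [0.3, 1.6], [0.5, -0.7], [-0.5, 0.0], [-0.3, -0.8]]
post [[0.49814524 0.18730652 0.05      ]] grip [[ 0.5678973  -0.08972606  0.138     ]] grip at mark [[ 0.52694924 -0.08805352  0.21802011]]
```

View pics/w0.png

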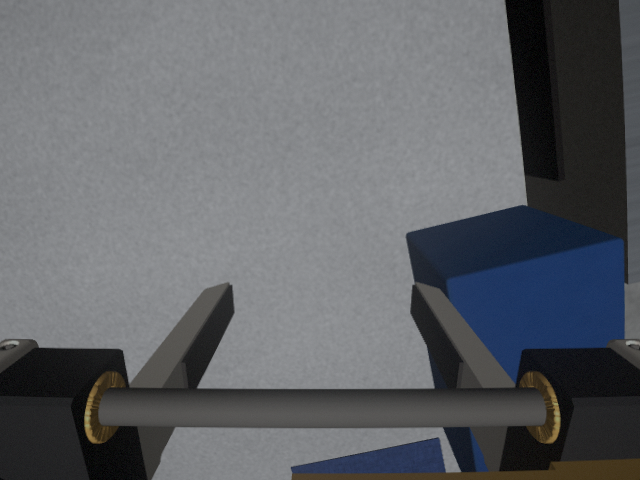

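```bash
cat >> h.py <<'E'
def rel(pos,R):
    from station import status
    o=status.get_obs(); R0=Rot.from_euler("xyz",o["eef_rot"])
    d=R0.inv().apply(np.array(pos)-o["ee_pos"])/.5; w=(R0.inv()*R).as_rotvec()/(np.pi/2)
    print("row",np.r_[d,w].round(4).tolist())
def down(yaw): return Rot.from_euler("xyz",[np.pi,0,yaw])
E
python3 - <<'E'
from h import *
rel([.498,.187,.15],down(np.pi/2-.041))
E
```

```text
row [-0.8751, -0.4948, 0.1109, -0.0, 0.0, 0.8696]
```

```bash
python3 -m pendant '[-0.875,-0.495,0.11,0,0,0.87,0.2,-0.875,-0.495,0.11,0,0,0.87,0.2,-0.875,-0.495,0.11,0,0,0.87,0.2,-0.875,-0.495,0.11,0,0,0.87,0.2,-0.875,-0.495,0.11,0,0,0.87,0.2,-0.875,-0.495,0.11,0,0,0.87,0.2,-0.875,-0.495,0.11,0,0,0.87,0.2,-0.875,-0.495,0.11,0,0,0.87,0.2,-0.875,-0.495,0.11,0,0,0.87,0.2,-0.875,-0.495,0.11,0,0,0.87,0.2,-0.875,-0.495,0.11,0,0,0.87,0.2,-0.875,-0.495,0.11,0,0,0.87,0.2]'
python3 - <<'E'
from h import *
from station import vision,silhouettes
import cv2
p=vision.camera("wrist"); q=np.load("q.npy")
P=proj(p,W(q,[[-.01,.32-q[3],.072],[-.01,.32-q[3],.02]])); print("pred post",P)
for d in silhouettes("post",p)[:2]: print(d["score"],d["extent"])
cv2.imwrite("pics/w1.png",p["pixels"][:,:,::-1])
rel([.498,.187,.036],down(np.pi/2-.041))
E
```

```text
time_s: 2.45
ee_pos: [0.4984, 0.186, 0.15]
eef_rot: [-3.141, 0.0, 1.527]
force: [-0.5, 0.6, -0.5]
grip_width: 0.0565
grip_force: 0.0
pred post [[321.45650746 252.34165304]
 [321.57038409 234.42165195]]
0.86 [274.3, 213.8, 368.9, 392.7]
row [-0.0012, 0.0013, 0.229, -0.0001, -0.0001, 0.0001]
```

View pics/w1.png

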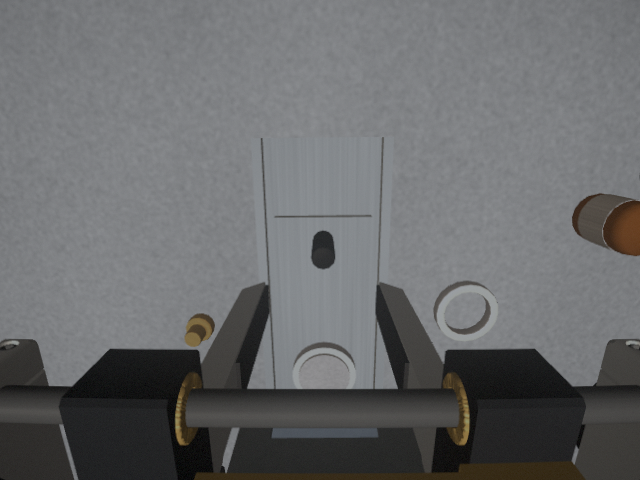

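Wrist view: the post top is at (323,258), about 5 px below the prediction, so the post is about 4 mm nearer the chamber. The fingers will straddle it with clear space on both sides.

```bash
python3 -m pendant '[-0.007,0.001,0.12,0,0,0,0.2,-0.007,0.001,0.228,0,0,0,0.2,-0.007,0.001,0.228,0,0,0,0.2,-0.007,0.001,0.228,0,0,0,0.2,-0.007,0.001,0.228,0,0,0,-1,-0.007,0.001,0.228,0,0,0,-1,-0.007,0.001,0.228,0,0,0,-1,-0.007,0.001,0.228,0,0,0,-1,-0.007,0.001,0.228,0,0,0,-1]' 20
python3 - <<'E'
from h import *
q=np.load("q.npy")
rel(W(q,[-.01,.19,.036])[0],down(np.pi/2-.041))
E
```

```text
time_s: 3.45
ee_pos: [0.4985, 0.1835, 0.037]
eef_rot: [3.141, -0.0, 1.529]
force: [-0.6, 0.8, 0.3]
grip_width: 0.0203
grip_force: 0.0
row [-0.1903, -0.0009, 0.0019, 0.0005, -0.0002, -0.0004]
```

```bash
python3 -m pendant '[0,0,0,0,0,0,-1,0,0,0,0,0,0,-1,0,0,0,0,0,0,-1,-0.02,0,0,0,0,0,-1,-0.04,0,0,0,0,0,-1,-0.06,0,0,0,0,0,-1,-0.08,0,0,0,0,0,-1,-0.1,0,0,0,0,0,-1,-0.12,0,0,0,0,0,-1,-0.14,0,0,0,0,0,-1,-0.16,0,0,0,0,0,-1,-0.16,0,0,0,0,0,-1]'
python3 -m pendant '[-0.005,0,0,0,0,0,-1,-0.01,0,0,0,0,0,-1,-0.015,0,0,0,0,0,-1,-0.02,0,0,0,0,0,-1,-0.02,0,0,0,0,0,-1]'
```

```text
time_s: 4.65
ee_pos: [0.4961, 0.1026, 0.0369]
eef_rot: [3.139, -0.0, 1.528]
force: [8.5, -1.0, -0.1]
grip_width: 0.0176
grip_force: 20.0
time_s: 5.15
ee_pos: [0.4957, 0.0933, 0.0369]
eef_rot: [3.139, -0.0, 1.529]
force: [8.5, -2.2, -0.4]
grip_width: 0.0173
grip_force: 20.0
```

```bash
for i in 1 2 3; do python3 -m pendant '[-0.003,0.001,0,0,0,0,-1,-0.006,0.001,0,0,0,0,-1,-0.006,0.001,0,0,0,0,-1]' | egrep 'ee_pos|^force'; done
```

```text
ee_pos: [0.4956, 0.0904, 0.0369]
force: [6.0, -0.8, 3.1]
ee_pos: [0.4956, 0.0889, 0.0369]
force: [1.9, 14.1, 5.2]
ee_pos: [0.4955, 0.0866, 0.0367]
force: [0.3, 20.2, 6.7]
```

The force rose to 14–20 N at y ≈ 0.089, which matches the predicted home position. I'll release and rise.

```bash
python3 -m pendant '[0,0,0,0,0,0,0,0,0,0,0,0,0,0,0,0,0,0,0,0,0.2,0,0,0,0,0,0,0.2,0,0,-0.08,0,0,0,0.2,0,0,-0.16,0,0,0,0.2,0,0,-0.26,0,0,0,0.2,0,0,-0.36,0,0,0,0.2,0,0,-0.4,0,0,0,0.2,0,0,-0.4,0,0,0,0.2]'
python3 - <<'E'
from h import *
from station import vision
import cv2
p=vision.camera("wrist"); q=np.load("q.npy")
print(proj(p,W(q,[[-.01,.19,.072],[-.01,.19,.02],[-.01,.37,.018],[-.01,.21,.02]])))
cv2.imwrite("pics/w2.png",p["pixels"][:,:,::-1])
g=W(q,lidpt(0,.165,.015,.034))[0]
for y in (np.pi,0): rel(g+[0,0,.06],down(y+q[2]))
E
```

```text
time_s: 7.05
ee_pos: [0.4966, 0.0844, 0.2394]
eef_rot: [3.136, -0.001, 1.529]
force: [-1.0, -0.1, 0.4]
grip_width: 0.0564
grip_force: 0.0
[[318.10395321 222.06296724]
 [318.32682061 211.70008952]
 [317.75789133  29.9748841 ]
 [318.26582807 193.45356981]]
row [-0.3418, 0.1583, 0.0784, 0.001, 0.0008, -1.0006]
row [-0.3418, 0.1583, 0.0784, 0.0008, -0.001, 0.9994]
```

View pics/w2.png

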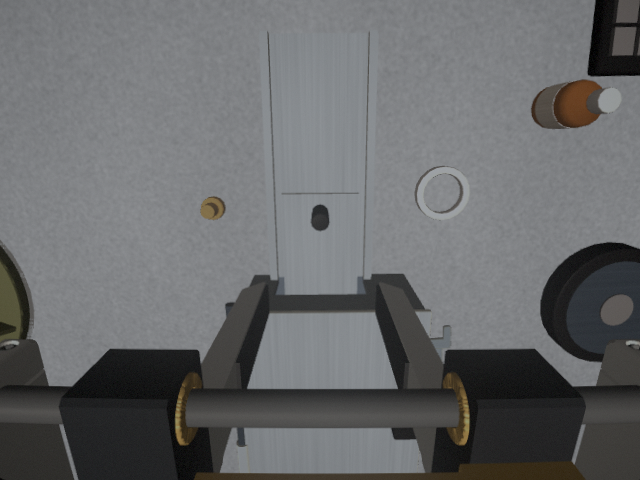

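Wrist view: the post is at (320,218) and the plate's rear edge at row 193 (predicted 193.5), so the carriage is home. Next, the fin.

```bash
python3 -m pendant '[-0.34,0.158,0.07,0,0,1,0,-0.34,0.158,0.07,0,0,1,0,-0.34,0.158,0.07,0,0,1,0,-0.34,0.158,0.07,0,0,1,0,-0.34,0.158,0.07,0,0,1,0,-0.34,0.158,0.07,0,0,1,0,-0.34,0.158,0.07,0,0,1,0,-0.34,0.158,0.07,0,0,1,0,-0.34,0.158,0.07,0,0,1,0,-0.34,0.158,0.07,0,0,1,0,-0.34,0.158,0.07,0,0,1,0,-0.34,0.158,0.07,0,0,1,0]'
python3 - <<'E'
from h import *
from station import vision,status,silhouettes
import cv2
p=vision.camera("wrist"); q=np.load("q.npy")
print(status.get_obs()["qpos"].round(2))
print(proj(p,W(q,[lidpt(0,.165+a,.015+b,.05) for a in (-.017,.017) for b in (-.007,.007)])))
cv2.imwrite("pics/w3.png",p["pixels"][:,:,::-1])
g=W(q,lidpt(0,.165,.015,.034))[0]
rel(g+[0,0,-.018],down(q[2]))
E
```

```text
time_s: 8.3
ee_pos: [0.5669, -0.0886, 0.1995]
eef_rot: [-3.141, 0.003, -0.043]
force: [0.4, -0.5, -0.1]
grip_width: 0.0469
grip_force: 0.0
[-0.22  0.36  1.46 -0.    1.33  1.39]
[[334.10655625 291.98743149]
 [312.81374502 292.01215054]
 [334.5275439  242.25933343]
 [312.3468436  242.28831748]]
row [0.0023, 0.0022, 0.1595, -0.0003, 0.0016, 0.0006]
```

View pics/w3.png

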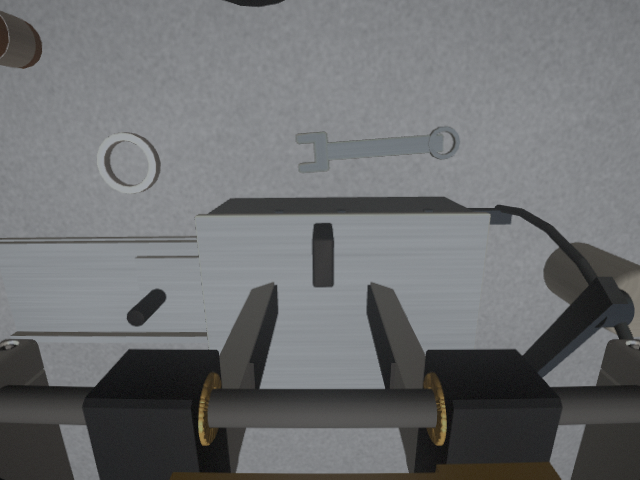

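Wrist view: the fin spans (313–333, 234–287), centred between the fingers and about 5 px (3 mm) further in x than predicted. I'll descend and grip.

```bash
python3 -m pendant '[0.008,0.002,0.08,0,0.0015,0.0006,0,0.008,0.002,0.159,0,0.0015,0.0006,0,0.008,0.002,0.159,0,0.0015,0.0006,0,0.008,0.002,0.159,0,0.0015,0.0006,0,0.008,0.002,0.159,0,0.0015,0.0006,-1,0.008,0.002,0.159,0,0.0015,0.0006,-1,0.008,0.002,0.159,0,0.0015,0.0006,-1,0.008,0.002,0.159,0,0.0015,0.0006,-1,0.008,0.002,0.159,0,0.0015,0.0006,-1,0.008,0.002,0.159,0,0.0015,0.0006,-1,0.008,0.002,0.159,0,0.0015,0.0006,-1]' 35
cat > lift.py <<'E'
import sys
from h import *
from station import status
q=np.load("q.npy").copy(); o=status.get_obs()
# hinge in world, fin fixed in tool: rotate tool about hinge axis by da
ax=np.array([-np.sin(q[2]),np.cos(q[2]),0]); h=W(q,[-.091,0,.104])[0]
a0=float(sys.argv[1]); 
for a in map(float,sys.argv[2:]):
    R=Rot.from_rotvec(-ax*(a-a0)); R0=Rot.from_euler("xyz",o["eef_rot"])
    print(a,end=" "); rel(h+R.apply(o["ee_pos"]-h),R*R0)
E
python3 lift.py 0 .06 .12 .18 .24 .3 .36 .42 .48 .54
```

```text
time_s: 9.45
ee_pos: [0.5717, -0.0894, 0.1222]
eef_rot: [-3.141, -0.003, -0.042]
force: [1.3, 4.3, 2.9]
grip_width: 0.0139
grip_force: 35.0
0.06 row [-0.0027, -0.0, -0.0198, 0.0, 0.0382, -0.0]
0.12 row [-0.0066, -0.0, -0.0395, 0.0001, 0.0764, -0.0]
0.18 row [-0.0117, -0.0, -0.0588, 0.0001, 0.1146, -0.0]
0.24 row [-0.0179, -0.0, -0.0778, 0.0002, 0.1528, -0.0001]
0.3 row [-0.0253, -0.0, -0.0965, 0.0002, 0.191, -0.0001]
0.36 row [-0.0338, -0.0, -0.1146, 0.0003, 0.2292, -0.0001]
0.42 row [-0.0433, -0.0, -0.1322, 0.0003, 0.2674, -0.0001]
0.48 row [-0.0539, 0.0, -0.1492, 0.0004, 0.3056, -0.0001]
0.54 row [-0.0655, 0.0, -0.1655, 0.0004, 0.3438, -0.0001]
```

```bash
python3 -m pendant '[-0.001,0,-0.01,0,0.019,0,-1,-0.0027,0,-0.0198,0,0.038,0,-1,-0.0066,0,-0.0395,0,0.0764,0,-1,-0.0117,0,-0.0588,0,0.1146,0,-1,-0.0179,0,-0.0778,0,0.1528,0,-1,-0.0253,0,-0.0965,0,0.191,0,-1,-0.0338,0,-0.1146,0,0.229,0,-1,-0.0433,0,-0.1322,0,0.267,0,-1,-0.0433,0,-0.1322,0,0.267,0,-1,-0.0433,0,-0.1322,0,0.267,0,-1]'
cat > meas.py <<'E'
import sys
from h import *
from station import vision,silhouettes,status
import cv2
q=np.load("q.npy"); n=sys.argv[1]
print("tool tilt",np.arcsin(-Rot.from_euler("xyz",status.get_obs()["eef_rot"]).apply([1,0,0])[2]*-1).round(4), status.get_obs()["force"].round(1))
S=vision.camera("side");T=vision.camera("top")
for nm,c in (("side",S),("top",T)):
    cv2.imwrite(f"pics/{nm}{n}.png",c["pixels"][:,:,::-1])
im=S["pixels"][125:260,290:410,::-1]
cv2.imwrite(f"pics/sc{n}.png",cv2.resize(im,None,fx=5,fy=4.4,interpolation=cv2.INTER_CUBIC)[:600])
im=T["pixels"][215:345,310:470,::-1]
cv2.imwrite(f"pics/tc{n}.png",cv2.resize(im,None,fx=4.5,fy=4.5,interpolation=cv2.INTER_CUBIC))
E
python3 meas.py a
```

```text
time_s: 10.45
ee_pos: [0.5499, -0.0887, 0.1883]
eef_rot: [-3.141, -0.422, -0.043]
force: [5.4, 4.8, -1.4]
grip_width: 0.014
grip_force: 35.0
tool tilt 0.4217 [ 5.4  4.8 -1.4]
```

View pics/sca.png

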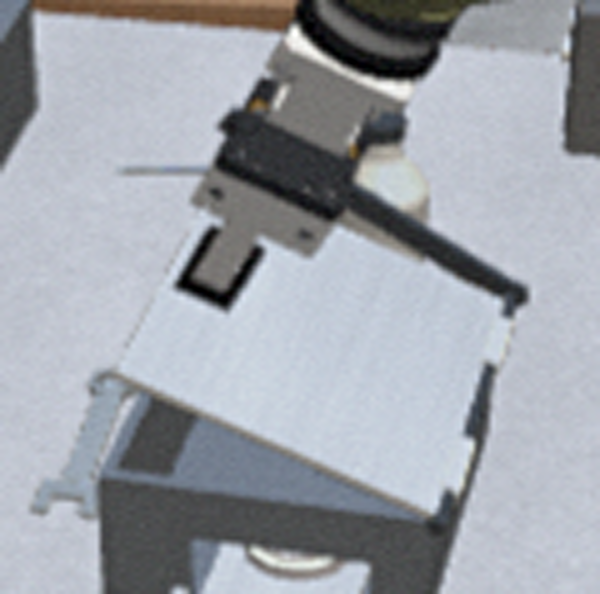

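The lid's left edge runs from (437,520) to (118,372) in the crop, and the fin is held. Now I'll measure the marker and lid angles from line slopes.

```bash
cat > ang.py <<'E'
import sys
from h import *
from station import vision
import cv2
from scipy.optimize import brentq
from scipy.ndimage import map_coordinates
q=np.load("q.npy"); S=vision.camera("side")
s0=cv2.imread("pics/side0.png",0).astype(float); sa=cv2.imread(sys.argv[1],0).astype(float)
def line(img,A,B,mode,f0=.12,f1=.88,w=5):
    A,B=np.array(A,float),np.array(B,float); d=(B-A)/np.linalg.norm(B-A); n=np.array([-d[1],d[0]])
    n*=np.sign(n[1]); s=np.arange(-w,w+.01,.25); P=[]
    for f in np.linspace(f0,f1,60):
        X=A+f*(B-A); L=X+s[:,None]*n; v=map_coordinates(img,[L[:,1],L[:,0]],order=1)
        if mode=="dark": wt=np.clip(np.percentile(v,60)-25-v,0,None)
        else:
            g=-np.gradient(v); wt=np.clip(g-.5*g.max(),0,None)
        if wt.sum()>0: P.append(X+n*(wt@s/wt.sum()))
    l=cv2.fitLine(np.float32(P),cv2.DIST_HUBER,0,.01,.01).ravel()
    r=(np.array(P)-l[2:])@[-l[1],l[0]]
    return l,np.median(abs(r))
def slope(l,y,z):
    th=np.arctan2(l[1],l[0])
    def g(a):
        P=proj(S,W(q,[lidpt(a,.02,y,z),lidpt(a,.185,y,z)])); d=P[1]-P[0]
        e=np.arctan2(d[1],d[0])-th; return (e+np.pi/2)%np.pi-np.pi/2
    return brentq(g,-.2,1.0)
def pr(a,y,z): return proj(S,W(q,[lidpt(a,0,y,z),lidpt(a,.188,y,z)]))
o=np.array([270,120])
l,e=line(s0,o+np.array([312,180])/2.5,o+np.array([165,80])/2.5,"dark"); print("marker",slope(l,-.126,0),e)
l,e=line(s0,o+np.array([271,302])/2.5,o+np.array([100,279])/2.5,"edge"); print("lid shut",slope(l,.112,.004),e)
a=float(sys.argv[2])
l,e=line(sa,*pr(a,.112,.002),"edge"); print("lid now",slope(l,.112,.002),e)
if len(sys.argv)>3:
    l,e=line(sa,*pr(.54,-.126,0),"dark",.1,.5); print("marker now (part)",slope(l,-.126,0),e)
E
python3 ang.py pics/sidea.png .42
```

```text
marker 0.5637894502957952 0.06255606261835252
lid shut -0.006329491410723455 0.1984806860290837
lid now 0.4042013414265241 0.11369378806599917
```

View pics/tca.png

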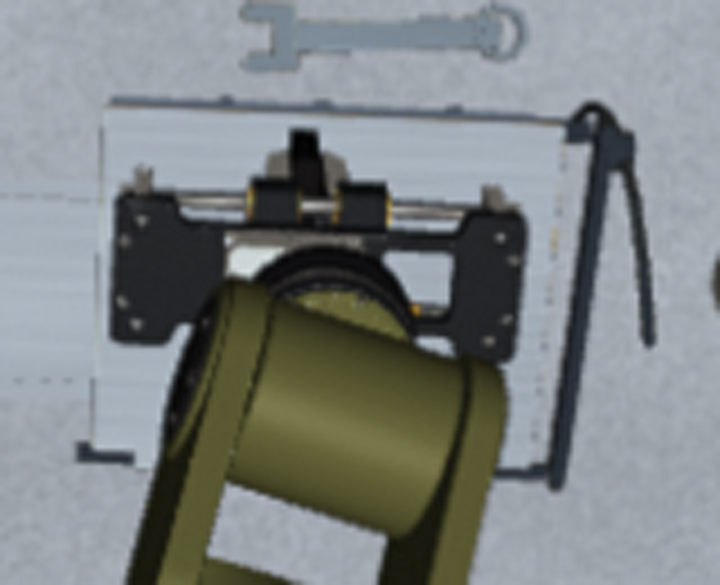

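```bash
python3 lift.py .419 .45 .48 .51 .54 .565
```

```text
0.45 row [-0.0013, 0.0, -0.0103, 0.0, 0.0197, 0.0]
0.48 row [-0.0028, 0.0, -0.0202, 0.0001, 0.0388, 0.0]
0.51 row [-0.0046, 0.0, -0.03, 0.0001, 0.0579, 0.0]
0.54 row [-0.0067, 0.0, -0.0398, 0.0001, 0.077, 0.0]
0.565 row [-0.0087, 0.0, -0.0479, 0.0001, 0.0929, 0.0]
```

```bash
python3 -m pendant '[-0.0013,0,-0.0103,0,0.0197,0,-1,-0.0028,0,-0.0202,0,0.0388,0,-1,-0.0046,0,-0.03,0,0.058,0,-1,-0.0067,0,-0.04,0,0.077,0,-1,-0.0087,0,-0.048,0,0.093,0,-1,-0.0087,0,-0.048,0,0.093,0,-1,-0.0087,0,-0.048,0,0.093,0,-1,-0.0087,0,-0.048,0,0.093,0,-1]'; python3 meas.py b; python3 ang.py pics/sideb.png .56 x
python3 - <<'E'
from station import vision
import cv2
p=vision.camera("wrist"); cv2.imwrite("pics/w4.png",p["pixels"][:,:,::-1])
E
```

```text
time_s: 11.4
ee_pos: [0.5364, -0.0883, 0.2081]
eef_rot: [-3.141, -0.567, -0.042]
force: [4.7, 2.6, -1.1]
grip_width: 0.0136
grip_force: 35.0
tool tilt 0.5667 [ 4.7  2.6 -1.1]
marker 0.5637894502957952 0.06255606261835252
lid shut -0.006329491410723455 0.1984806860290837
lid now 0.5506571710972706 0.09839583547081437
marker now (part) 0.572533185271175 0.04753984012774503
```

View pics/scb.png

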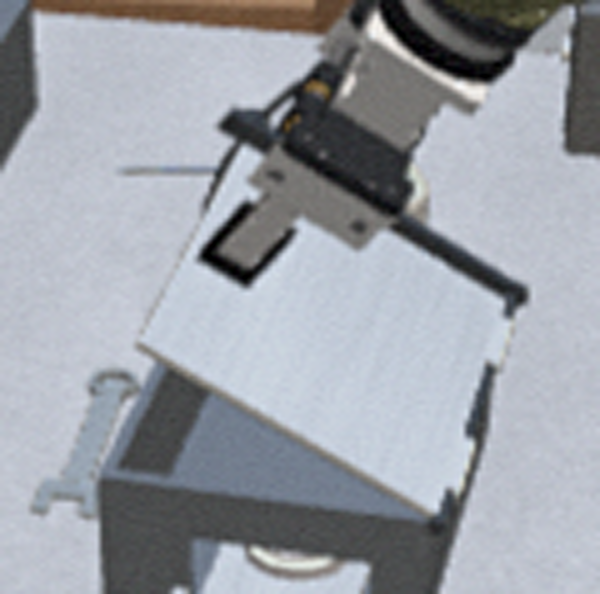

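View pics/w4.png

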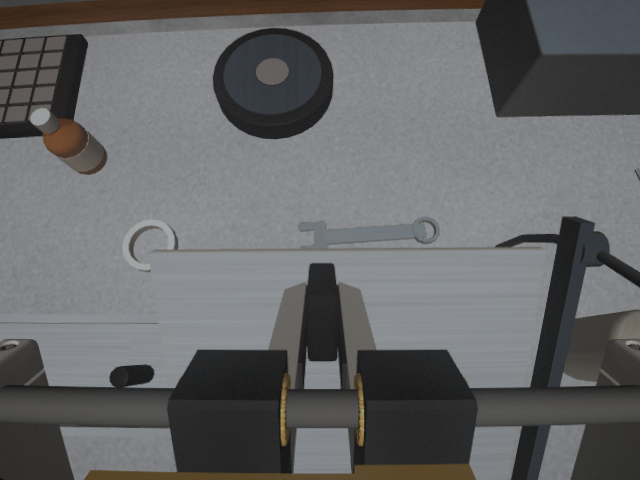

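The side view shows the lid nearly parallel to the marker arm. The wrist view shows the lid's far corners at (152,251) and (546,247), and the marker bar from its tip at (563–592, 220) down to about (520,480). I'll use that close view to refine the angle between lid and arm.

```bash
cat > rf.py <<'E'
import sys
from h import *
from station import vision,status
import cv2
q=np.load("q.npy"); c=vision.camera("wrist"); L0=float(sys.argv[1])
G=cv2.GaussianBlur(c["pixels"].mean(2),(0,0),1.0)
cR,ct=np.array(c["R"]),np.array(c["t"])
def cam(d): # correction in camera axes
    R=Rot.from_rotvec(d[3:6]).as_matrix(); return dict(c,R=R@cR,t=R@ct+d[:3])
def pts(k,dl):
    if k=="lr": return [lidpt(L0,x,-.112,.004) for x in np.linspace(.1,.18,25)]
    if k=="ll": return [lidpt(L0,x,.112,.004) for x in np.linspace(.155,.182,12)]
    if k=="lf": return [lidpt(L0,.188,y,.004) for y in np.r_[np.linspace(-.1,-.03,15),np.linspace(.05,.1,12)]]
    if k=="ml": return [lidpt(L0+dl,x,-.122,-.008) for x in np.linspace(.11,.198,25)]
    if k=="mr": return [lidpt(L0+dl,x,-.130,.008) for x in np.linspace(.11,.16,20)]
ks={"lr":(1,-1),"ll":(1,1),"lf":(0,1),"ml":(1,-1),"mr":(1,1)} # (horizontal search?, sign of gradient)
if len(sys.argv)>2:
    for k in ks: print(k,proj(c,W(q,pts(k,0)))[[0,-1]].round().tolist())
    for r in (260,300,340): print(r,G[r,500:620:4].astype(int).tolist(),G[r,140:180:4].astype(int).tolist())
    print(G[235:262,450].astype(int).tolist())
def edge(P,h,s,w):
    m=[]
    for u,v in P:
        if h: xs=np.arange(int(u)-w,int(u)+w+1); pr=G[int(round(v)),np.clip(xs,0,639)]; x0=u
        else: xs=np.arange(int(v)-w,int(v)+w+1); pr=G[np.clip(xs,0,479),int(round(u))]; x0=v
        g=np.clip(s*np.gradient(pr),0,None); i=g.argmax(); j=slice(max(i-2,0),i+3); m.append((g[j]@xs[j])/max(g[j].sum(),1e-6)-x0)
    return np.array(m)
d=np.zeros(7); sig=np.array([.004,.004,.004,.01,.01,.01,.1])
use=["lr","ll","lf","ml","mr"]
for w in (14,10,6,5,5,5):
    P0={k:proj(cam(d),W(q,pts(k,d[6]))) for k in use}; M={k:edge(P0[k],*ks[k],w) for k in use}
    def f(e):
        r=[e/sig]
        for k in use:
            ax=0 if ks[k][0] else 1
            r.append(((proj(cam(e),W(q,pts(k,e[6])))-P0[k])[:,ax]-M[k])/np.sqrt(len(M[k]))/.5)
        return np.concatenate(r)
    s=least_squares(f,d,loss="soft_l1",x_scale=sig); d=s.x
cov=np.linalg.inv(s.jac.T@s.jac)
print("delta marker-lid",d[6].round(4),"+-",np.sqrt(cov[6,6]).round(4),"corr",d[:6].round(4))
for k in use:
    m=edge(proj(cam(d),W(q,pts(k,d[6]))),*ks[k],5); print(k,np.median(m).round(2),m.std().round(2))
E
python3 rf.py .564 v
```

```text
lr [[527.0, 391.0], [549.0, 269.0]]
ll [[153.0, 311.0], [147.0, 267.0]]
lf [[531.0, 256.0], [167.0, 256.0]]
ml [[535.0, 365.0], [559.0, 233.0]]
mr [[562.0, 380.0], [578.0, 305.0]]
260 [141, 141, 141, 141, 141, 140, 140, 140, 140, 140, 140, 137, 133, 128, 35, 31, 30, 30, 33, 56, 46, 55, 56, 55, 51, 30, 27, 33, 38, 46] [137, 140, 139, 141, 142, 142, 142, 142, 142, 142]
300 [143, 143, 142, 142, 142, 142, 142, 142, 142, 141, 137, 134, 42, 34, 34, 32, 37, 56, 57, 57, 126, 134, 136, 134, 132, 130, 133, 133, 131, 129] [138, 138, 142, 141, 140, 142, 142, 142, 142, 142]
340 [140, 139, 139, 139, 139, 139, 138, 138, 137, 135, 49, 35, 35, 33, 39, 56, 56, 56, 58, 58, 57, 58, 57, 57, 58, 57, 57, 58, 61, 77] [140, 140, 140, 140, 141, 141, 143, 143, 144, 144]
[140, 139, 139, 138, 138, 138, 138, 138, 139, 139, 139, 135, 126, 118, 121, 130, 138, 141, 142, 141, 140, 140, 141, 141, 142, 142, 142]
delta marker-lid -0.0184 +- 0.0046 corr [-0.0011  0.0002 -0.0078  0.0173 -0.0052 -0.0092]
lr 0.17 0.15
ll -0.29 2.65
lf 0.3 1.92
ml 0.14 0.74
mr -0.49 1.09
```

```bash
sed -i 's/^q=np.load("q.npy");/q=np.load("q.npy"); q[0]+=.003;/; s/"mr": return \[lidpt(L0+dl,x,-.130,.008) for x in np.linspace(.11,.16,20)\]/"mt": return [lidpt(L0+dl,x,-.122,.008) for x in np.linspace(.12,.195,25)]/; s/"mr":(1,1)}/"mt":(1,1)}/; s/^use=.*/use=["lr","lf","ml","mt"]/; s/sig=np.array.*/sig=np.array([.003,.003,.003,.006,.006,.006,.1])/; s/for w in (14,10/for w in (8,7/' rf.py
python3 rf.py .564; sed 's/use=\["lr","lf"/use=["lr","ll","lf"/' rf.py > rf2.py; python3 rf2.py .564
cat >> ang.py <<'E'
T0=cv2.imread("pics/top0.png",0)
q[0]+=.003; l,e=line(s0,o+np.array([312,180])/2.5,o+np.array([165,80])/2.5,"dark"); print("x+3mm marker",slope(l,-.126,0))
l,e=line(sa,*pr(a,.112,.002),"edge"); print("lid now",slope(l,.112,.002))
# bar-only near part in the current picture and same part in the first
l,e=line(s0,*pr(.56,-.126,0),"dark",.1,.5); print("marker first (part)",slope(l,-.126,0))
E
python3 ang.py pics/sideb.png .56 x
```

```text
delta marker-lid -0.0144 +- 0.0043 corr [ 0.0011  0.0005 -0.0029  0.0042 -0.0011 -0.0063]
lr 0.19 0.19
lf 0.62 2.11
ml -0.48 0.7
mt 0.09 0.61
delta marker-lid -0.0141 +- 0.0041 corr [ 0.0018  0.0005 -0.0018  0.0041 -0.0009 -0.0064]
lr 0.2 0.21
ll 0.5 2.61
lf 0.58 2.1
ml -0.44 0.7
mt 0.04 0.61
marker 0.5637894502957952 0.06255606261835252
lid shut -0.006329491410723455 0.1984806860290837
lid now 0.5506571710972706 0.09839583547081437
marker now (part) 0.572533185271175 0.04753984012774503
x+3mm marker 0.5639302413021748
lid now 0.5473651370960854
marker first (part) 0.5605200189685849
```

```bash
cat >> ang.py <<'E'
print("--- right edge")
q=np.load("q.npy"); q[0]+=.0015
def edg(img,P0,P1,sgn,us,w=4):
    A=[]
    for u in us:
        v=P0[1]+(P1[1]-P0[1])*(u-P0[0])/(P1[0]-P0[0]); s=np.arange(-w,w+.01,.25)
        p=map_coordinates(img,[v+s,np.full_like(s,u)],order=1); g=np.clip(sgn*np.gradient(p),0,None); g[g<.5*g.max()]=0; A.append([u,v+g@s/g.sum()])
    A=np.array(A); l=cv2.fitLine(np.float32(A),cv2.DIST_HUBER,0,.01,.01).ravel(); return l,np.abs((A-l[2:])@[-l[1],l[0]]).mean(),A
for nm,img,us in (("b",sa,np.arange(373,391,1.)),("first",s0,np.arange(373,391,1.)),("first long",s0,np.arange(342,390,1.))):
    P=pr(.56,-.126,.008); l,e,A=edg(img,*P,-1,us); print(nm,"marker top edge",slope(l,-.126,.008),e)
    P=pr(.56,-.122,-.008); l,e,B=edg(img,*P,1,us); print(nm,"lower edge",slope(l,-.122,-.008),e, "width",(B-A)[::6,1].round(2))
P=proj(S,W(q,[lidpt(.56,x,y,z) for x in (.05,.19) for y,z in ((-.112,.004),(-.122,-.008),(-.130,.008),(-.122,.008))])); print(P.round(1).tolist())
for u in (345,365,375,385): print(u,[int(x) for x in s0[145:195:1,u]],[int(x) for x in sa[145:195:1,u]])
E
python3 ang.py pics/sideb.png .56 x | sed -n '/---/,$p'
```

```text
--- right edge
b marker top edge 0.5628391197279592 0.12301088095428936
b lower edge 0.5578415630792324 0.07613251011489831 width [6.83 5.6  5.44]
first marker top edge 0.5634574026621298 0.14947613605960478
first lower edge 0.5725300551042719 0.14977399301225824 width [8.26 7.06 7.09]
first long marker top edge 0.5765291706990366 0.41167930609684417
first long lower edge 0.5691235495894412 0.31381870604835743 width [10.21  8.88  8.91  7.02  6.86  7.72  7.19  7.05]
[[379.2, 183.3], [377.5, 184.1], [381.1, 179.1], [380.6, 180.6], [339.2, 155.9], [337.9, 156.9], [341.4, 151.8], [340.8, 153.2]]
345 [199, 169, 100, 56, 99, 164, 199, 203, 197, 183, 128, 70, 51, 38, 34, 37, 44, 67, 79, 69, 56, 132, 189, 194, 191, 187, 189, 193, 191, 192, 189, 188, 190, 192, 198, 196, 195, 192, 189, 190, 194, 195, 197, 206, 200, 200, 202, 196, 202, 202] [202, 168, 106, 56, 99, 169, 196, 185, 132, 64, 52, 71, 78, 115, 121, 120, 119, 121, 100, 65, 65, 94, 116, 122, 113, 119, 114, 114, 116, 119, 115, 115, 124, 125, 97, 37, 16, 76, 138, 187, 211, 209, 216, 206, 212, 208, 206, 206, 200, 204]
365 [192, 195, 198, 
[... 741 characters left out ...]
 145, 164, 177, 200, 199, 198, 200, 192, 197, 194, 195, 198, 191, 185, 188, 188, 170, 146, 149, 142, 148, 158, 166, 137, 80, 55, 43, 39, 53, 137, 204, 201, 197, 194, 196, 194, 198, 196, 196, 196, 198, 202]
385 [195, 189, 195, 195, 189, 195, 191, 190, 192, 194, 192, 189, 193, 200, 194, 191, 193, 193, 191, 192, 192, 187, 190, 190, 190, 193, 192, 198, 193, 194, 195, 193, 190, 193, 194, 194, 196, 189, 141, 75, 50, 38, 41, 39, 48, 107, 168, 199, 201, 198] [233, 232, 213, 147, 142, 181, 198, 194, 195, 200, 194, 191, 201, 198, 195, 192, 192, 199, 194, 192, 196, 196, 194, 194, 197, 199, 195, 200, 197, 196, 199, 197, 195, 193, 192, 195, 197, 192, 144, 81, 44, 41, 36, 64, 146, 198, 200, 196, 196, 195]
```

The independent measurements of marker minus lid are +0.013 and +0.005 rad (side), −0.014 (wrist) and 0 (tool tilt against the side-view marker). The lid therefore matches the mark to about 0.01 rad. I'll hold and hand in.

```bash
python3 -m pendant '[0,0,0,0,0,0,-1,0,0,0,0,0,0,-1,0,0,0,0,0,0,-1,0,0,0,0,0,0,-1,0,0,0,0,0,0,-1]'; python3 -c "
from station import order; print(order.hand_in())"
```

```text
time_s: 12.35
ee_pos: [0.5364, -0.0883, 0.2081]
eef_rot: [-3.141, -0.567, -0.042]
force: [5.4, 2.8, 1.3]
grip_width: 0.0139
grip_force: 35.0
the job is handed in; nothing more can be done
None
```

The job is handed in: the carriage was slid home against its stop with the lid shut, then the lid was raised to about 0.564 rad, matching the marker arm to about 0.01 rad by my measurements, and it is still held there; the result was not reported back.

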